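Tip a tall carton into the sealing jig and press its lid on the pad

TASK

Tip the tall white carton over by pushing it near its top, so that it falls flat along the jig's channel with its lid towards the press. Then push it along from behind until its lid meets the rubber pad, and press it there with about 12 newtons (the pad must never take more than 20) for a full second. Let go and leave the carton lying straight in the channel at the pad, without knocking over or shifting anything around the jig.

Things in the scene. Friction and masses are not known exactly. Their poses are not given: they have to be found in the camera images.
- jig: Fixed aluminium jig. Base plate 500 x 150 x 8 mm (its top is the channel floor), from x = -240 to +260 mm; sheet-steel guides lean outwards, 98 mm apart at the floor, 132 mm at their tops 34 mm above the counter, from x = -242 to +142 mm. Origin: on the counter, on the channel's centre line. x: along the channel from the open end, where the carton stands, to the press; z up.
- press: Press at the channel's far end, same origin and axes as the jig: grey plate 120 mm wide, top 103 mm above the counter, front at x = +225 mm, before it a sprung rubber pad (82 mm wide, 18 to 88 mm above the counter). The pad's set depth is not measured: its face lies anywhere from x = +139 to +179 mm, to be felt for. Its stiff spring gives about 2 mm under 12 N, 6 mm at most.
- carton: Tall closed white carton, 90 x 90 x 220 mm, 0.28 to 0.52 kg, too wide to grasp, upright on the jig floor at the open end, faces nearly parallel to the channel. Origin: centre of its bottom face; z: from bottom to lid. Tipped 22 degrees about its front bottom edge it falls by itself. Lying, its origin is the middle of the end face away from the press, 53 mm above the counter.
- lid (a point): Centre of the carton's lid (top face), 220 mm along the carton's z axis: 228 mm above the counter when it stands, 53 mm when it lies in the channel, then 25 mm or more short of the pad. Sliding the lying carton along takes a few newtons.
- black_jar: Bystander: black jar, 90 mm across, 160 mm high, standing on the robot's side of the jig; origin at the centre of its underside. Leave it alone.
- amber_bottle: Bystander: brown glass bottle, 60 mm across, 130 mm high, beyond the jig; origin at the centre of its underside. Leave it alone.
- small_bottle: Bystander: small brown glass bottle, 42 mm across, 85 mm high, beyond the jig; origin at the centre of its underside. Leave it alone.
- salve_tub: Bystander: white tub, 68 mm across, 60 mm high, beyond the jig; origin at the centre of its underside. Leave it alone.
- mortar: Bystander: white ceramic bowl, 100 mm across, 60 mm high, on the robot's side of the jig; origin at the centre of its underside. Leave it alone.
- pill_box: Bystander: small white box, 50 x 35 x 90 mm high, beyond the jig near the carton; origin at the centre of its underside. Leave it alone.
Not all that is in view belongs to the job. What is shaped like the carton but blue or yellow is not meant.

How it is judged:
On the way, in this order (a step that is already met when the one before it is completed fails the run):
1. the carton lies flat along the channel, lid towards the press (angle between carton's own z axis and vertical above 1.49 rad and angle between the z axis of carton and the x axis of jig, either way round below 0.1 rad and y of lid in the frame of jig between -0.012 and 0.012 m and y of carton in the frame of jig between -0.012 and 0.012 m and z of lid in the frame of jig between 0.045 and 0.063 m and x of lid in the frame of jig above 0.04 m), for 0.2 s.
2. the lying carton is pressed against the pad with more than 5 N, for 0.7 s (all of step 1 and contact force between carton and press above 5 N), for 0.7 s.
At the end, for the whole second after the job is handed in: The carton lies at rest on its side on the channel's floor, lid towards the press: level within 4.5 degrees, within 0.1 rad of the channel, both ends within 12 mm of its centre line, and the lid's centre 131 to 190 mm along the jig's x axis and 45 to 63 mm above the counter (all of step 1 and x of lid in the frame of jig between 0.131 and 0.19 m and linear speed of carton below 0.01 m/s); the robot touches nothing.
It fails at once if the pad takes more than 20 N from the carton (contact force between carton and press above 20 N).
It fails at once if the robot pushes on the carton with more than 30 N (contact force between the arm and carton above 30 N).
It fails at once if the fingers push on the carton with more than 30 N (contact force between the fingers and carton above 30 N).
It fails at once if a bystander is shifted by more than 20 mm or tipped (distance of any of black_jar, amber_bottle, small_bottle, salve_tub, mortar, pill_box from where it was at the start of the episode above 0.02 m or angle between any of black_jar, amber_bottle, small_bottle, salve_tub, mortar, pill_box's own z axis and vertical above 0.3 rad).
It also fails if it takes over 58 s, if anything falls off the work surface, if the arm or the gripper's body presses on something with over 40 N, if the wrist force passes 120 N, or if a joint passes its speed limit or range.

ROBOT

A 6-joint arm with a two-finger parallel gripper is mounted at the origin on the work surface. World frame = base frame: x ahead of the robot, y to its left, z up, the work surface at z = 0. Lengths are in m, angles in rad, forces in N, time in s.
With the tool pointing down it reaches from about 0.325 to 0.925 m from the base axis. Payload 3.1 kg.
Tool frame: the origin (TCP) lies at the centre of the arm's flange, where the gripper is bolted on; the fingertips stand 173 mm ahead of it and the grasp point (between the pads) lies 155 mm ahead of it (arm.tip_extent is the distance from the TCP to the fingertips, in m); z points along the fingers, y is the line along which they close (so a half turn about z gives the same grasp; the last joint's range is limited). The gripper opens to 85 mm and grips with 20 to 120 N. Pads are 22 mm wide; open, the fingers measure 114 mm over their backs; the gripper's body (76 mm by 85 mm) begins 54 mm behind the grasp point. The pads swing forward as they close: fully open they stand 13 mm farther back than shut.
Start: joints at [-1.427, 0.217, 1.613, -0, 1.311, -0.112], TCP at [0.158, -0.605, 0.405] pointing down, gripper open.
Joint ranges: [-2.75, 2.75], [-0.78, 2.1], [0.31, 2.55], [-1.13, 4.27], [0.13, 2.63], [-2.58, 2.58]. Speed limits (rad/s): [2.79, 2.79, 3.14, 3.14, 3.14, 3.14].

INTERFACE

Orientations are given as a unit quaternion [w, x, y, z].
In Python, from bench import arm gives the robot as it stands.
- The arm moves only by the shell command python3 -m handwheel 'ROWS' [FORCE]. ROWS is a JSON list of rows, 1 to 10 of them, each an object with the fields dx, dy, dz (the shift in parts of the range, where 1.0 means 1 m), twist (a turn about the tool's z in parts of the range, where 1.0 means 4 rad), aperture (the finger opening in m); a field left out counts as zero (the opening has to be given); each row is the pose to reach, as a shift and turn from the pose commanded when the command began, along the tool's axes at that moment; what a row does not reach only later rows make up. A row lasts 1/8 s, in which the tool goes at most 0.0625 m and 0.188 rad, less where a joint would pass 70% of its speed; a pose out of reach is approached as far as the arm can. The fingers move at their own pace and stop on an object; FORCE is the grip in N (left out, the last holds). Time passes only in rows, so rows that do not move let the fingers close. It prints the time, the measured TCP pose, the force, the opening and the grip force at its end. Input that does not fit is refused with a message, and nothing moves.
- arm.state(): the state, without advancing time (a new reading comes with each control period).
- arm.capture(name): name is "scene" or "top"; returns (picture, depth): 480x640x3 uint8, red, green, blue; 480x640 float32, m along the optical axis (not along the pixel's ray), 0 where there is no reading.
- arm.get_calibration(name): a dict with "K" (3x3 intrinsics, pixels), "pose" (4x4, takes a point from camera to world coordinates). Camera axes: x right, y down, z forward; pixel columns grow to the right and rows downward; lengths in m; the calibration is good to about 2 mm. A picture is of the moment at which its call begins. get_calibration takes no time and is no camera call.
- arm.sign_off(): hands the job in; it is judged then, once.
The state is a dict: "time": time; "joints": joint angles; "qd": joint speeds; "tau": joint torques, N m; "tool_pos": TCP position; "orientation": TCP orientation; "force": force on the tool from outside, world axes, zero at the start; "torque": the same for the moment, N m; "finger_gap": finger opening in m; "grip_force": force on a finger pad.
Only numpy, scipy, OpenCV 4.12 (cv2) and the standard library are available. Lean on these libraries where they do the work, as an engineer would, in place of code of your own. Each camera call takes 0.05 s, during which the arm holds its last target. There are 200 camera calls.

## Working session

There is one attempt and no reset: what is moved stays moved. The work goes in short steps, Python scripts to look and compute and a shell command to move; the robot and the scene stay as the last step left them, time stands still between calls to the robot, and variables do not carry over. Pictures are saved under pics/ and viewed, at most 10 in all, crops included, and the job is handed in when it is done.

```bash
ls; mkdir -p pics; python3 - <<'E'
from bench import arm
import cv2,numpy as np
for n in("scene","top"):
    p,d=arm.capture(n); cv2.imwrite(f"pics/{n}0.png",p[...,::-1]); np.savez(f"pics/{n}0.npz",p=p,d=d)
    c=arm.get_calibration(n); print(n,np.round(c["K"],1).tolist(),np.round(c["pose"],4).tolist(),(d>0).mean())
print(arm.state())
E
```

```text
pics
scene [[602.6, 0.0, 315.4], [0.0, 602.6, 236.7], [0.0, 0.0, 1.0]] [[0.4147, 0.6862, -0.5976, 1.1791], [0.9098, -0.3031, 0.2834, -0.3493], [0.0133, -0.6613, -0.75, 0.9302], [0.0, 0.0, 0.0, 1.0]] 0.995791015625
top [[435.7, 0.0, 327.9], [0.0, 435.7, 241.9], [0.0, 0.0, 1.0]] [[0.0349, -0.9794, 0.1991, 0.3692], [-0.9994, -0.0341, 0.0073, -0.0562], [-0.0003, -0.1992, -0.98, 1.0189], [0.0, 0.0, 0.0, 1.0]] 0.9959375
{'time': 0.1, 'joints': array([-1.42719831e+00,  2.17727188e-01,  1.61481192e+00,  9.63415360e-06,
        1.31132123e+00, -1.12210118e-01]), 'qd': array([ 0.00107905, -0.00217558, -0.00383492, -0.00157638, -0.00054501,
        0.00066012]), 'tau': array([-6.47031247e-04, -3.98074794e+01, -3.04970527e+01, -1.70825751e-04,
        4.20840079e-03,  1.28844835e-05]), 'tool_pos': array([ 0.15810553, -0.60429055,  0.40344838]), 'orientation': array([-1.13377853e-03,  9.91830941e-01,  1.27554298e-01, -1.31399289e-05]), 'force': array([ 0.42085811, -1.04953624, -0.3318463 ]), 'torque': array([ 0.04500195, -0.01981948, -0.01787128]), 'grip_force': 0.0, 'finger_gap': 0.08546959767625437}
```

View pics/scene0.png

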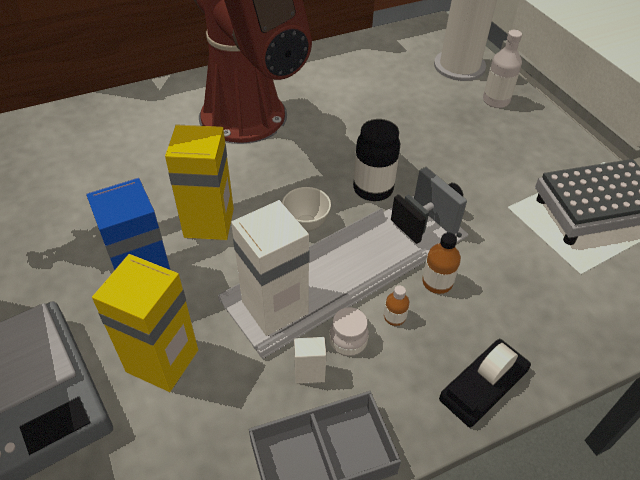

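View pics/top0.png

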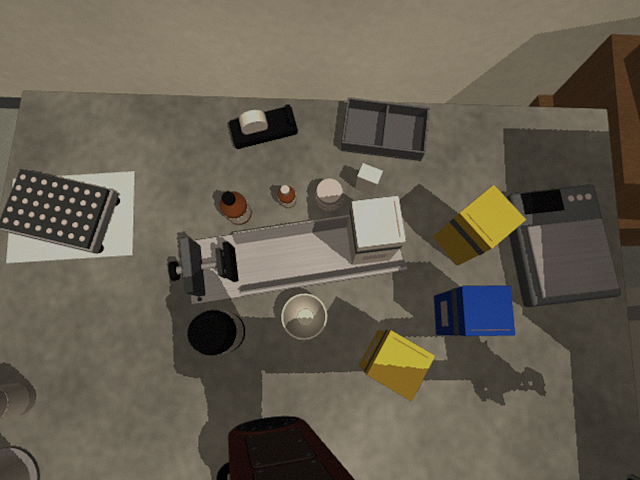

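The white carton is at scene (272,268) and top (377,229). The look-alikes are yellow at scene (200,180) and (145,320), and blue at (125,225). The white one stands on the jig's open end, and only it fits. The press is at top (190,265), and the channel runs roughly along world +y.

```bash
cat > h.py <<'E'
import numpy as np,cv2
from bench import arm
def cloud(n,d):
    c=arm.get_calibration(n);K=c["K"];T=c["pose"]
    v,u=np.indices(d.shape)
    P=np.stack([(u-K[0,2])/K[0,0]*d,(v-K[1,2])/K[1,1]*d,d],-1)
    return P@T[:3,:3].T+T[:3,3]
def proj(n,P):
    c=arm.get_calibration(n);T=np.linalg.inv(c["pose"]);q=(T[:3,:3]@np.asarray(P).T).T+T[:3,3]
    q=q@c["K"].T;return q[:,:2]/q[:,2:]
def rect(P): 
    r=cv2.minAreaRect(P[:,:2].astype(np.float32));return np.round(r[0],4),np.round(r[1],4),round(r[2],2)
E
python3 - <<'E'
from h import *
im={}
for n in("top","scene"):
    z=np.load(f"pics/{n}0.npz");p,d=z["p"].astype(int),z["d"];W=cloud(n,d);im[n]=(p,W)
    bright=(p.min(2)>110)&(p.max(2)-p.min(2)<60)
    x,y,h=W[...,0],W[...,1],W[...,2]
    print(n,"table z",np.median(h[(h<.02)&(h>-.02)]),np.std(h[(h<.004)&(h>-.01)]))
    def big(m):
        k,l,s,c=cv2.connectedComponentsWithStats(m.astype(np.uint8));i=1+np.argmax(s[1:,4]);return l==i
    m=big((abs(h-.228)<.012)&bright);Q=W[m];print("carton top",rect(Q),np.median(Q[:,2]),m.sum())
    # boxes: high things
    m=(h>.03)&(x>.1)&(x<.95)&(y>-.6)&(y<.45)
    k,l,s,c=cv2.connectedComponentsWithStats(m.astype(np.uint8))
    for i in range(1,k):
        if s[i,4]>80:
            Q=W[l==i];zt=np.percentile(Q[:,2],98);T=Q[Q[:,2]>zt-.012];print(np.round(c[i]),s[i,4],"ztop %.3f"%zt,rect(T),"all x%.3f..%.3f y%.3f..%.3f"%(*np.percentile(Q[:,0],[1,99]),*np.percentile(Q[:,1],[1,99])))
E
```

```text
top table z 0.00013644793865985605 0.0018150485201224736
carton top (array([ 0.5739, -0.1424]), array([0.0902, 0.0896]), 9.08) 0.22771447712682047 2213
[386. 126.] 1215 ztop 0.052 (array([ 0.6415, -0.1554]), array([0.2001, 0.5614]), 84.33) all x0.791..0.925 y-0.278..-0.074
[286. 117.] 239 ztop 0.052 (array([ 0.6382, -0.0007]), array([0.5491, 0.0145]), 13.16) all x0.846..0.905 y0.042..0.100
[253. 124.] 824 ztop 0.083 (array([0.6152, 0.0567]), array([0.5392, 0.0468]), 19.7) all x0.810..0.890 y0.080..0.194
[368. 177.] 515 ztop 0.093 (array([ 0.5574, -0.0872]), array([0.0512, 0.378 ]), 72.94) all x0.696..0.741 y-0.163..-0.109
[329. 192.] 638 ztop 0.063 (array([ 0.5423, -0.0497]), array([0.3464, 0.0578]), 1.38) all x0.656..0.713 y-0.076..-0.017
[286. 194.] 294 ztop 0.087 (array([ 0.5301, -0.004 ]), array([0.3377, 0.0192]), 21.23) all x0.636..0.693 y0.026..0.073
[524. 239.] 10632 ztop 0.221 (array([ 0.485, -0.235]), array([0.0902, 0.4217]), 41.1) all x0.445..0.700 y-0.598..-0.299
[234. 206.] 731 ztop 0.132 (array([0.5058, 0.0653]), array([0.3646, 0.0272]), 37.39) all x0.610..0.666 y0.138..
[... 2213 characters left out ...]
0.089 (array([0.6781, 0.0518]), array([0.0192, 0.0209]), 63.65) all x0.663..0.699 y0.031..0.068
[ 45. 389.] 12970 ztop 0.088 (array([ 0.5415, -0.5547]), array([0.1615, 0.1145]), 8.23) all x0.460..0.711 y-0.598..-0.466
[349. 327.] 1240 ztop 0.065 (array([ 0.6863, -0.0479]), array([0.0602, 0.059 ]), 2.73) all x0.659..0.718 y-0.079..-0.020
[310. 356.] 1172 ztop 0.094 (array([ 0.7201, -0.1381]), array([0.0498, 0.0382]), 67.16) all x0.699..0.744 y-0.166..-0.114
[486. 378.] 3193 ztop 0.085 (array([0.8544, 0.1386]), array([0.0305, 0.0539]), 17.72) all x0.814..0.907 y0.043..0.198
[332. 434.] 2430 ztop 0.054 (array([ 0.8589, -0.1777]), array([0.2004, 0.1221]), 84.19) all x0.793..0.928 y-0.277..-0.076
```

```bash
python3 - <<'E'
from h import *
z=np.load("pics/top0.npz");p,d=z["p"],z["d"]
c=cv2.resize(p[170:320,160:420],None,fx=3,fy=3,interpolation=cv2.INTER_CUBIC);cv2.imwrite("pics/crop.png",c[...,::-1])
E
```

```text
(no output)
```

View pics/crop.png

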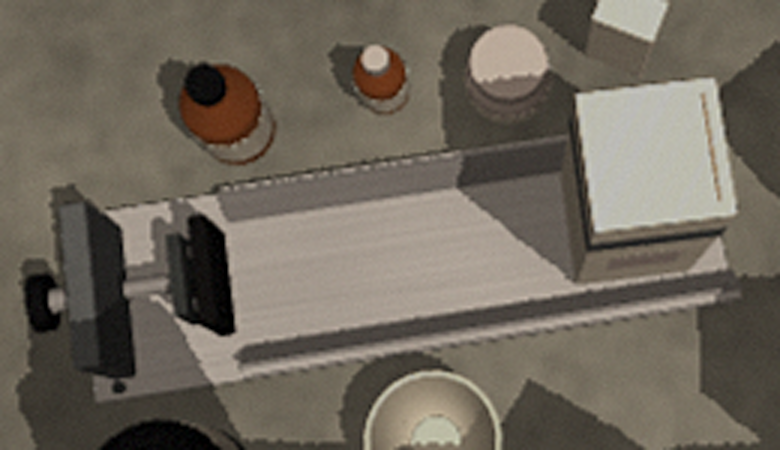

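```bash
python3 - <<'E'
from h import *
a=np.radians(10);
for n in("top","scene"):
    z=np.load(f"pics/{n}0.npz");p,W=z["p"].astype(int),cloud(n,z["d"])
    if n=="scene": W=W-[0,0,.0015]
    o=np.array([.545,.04,0]);X=np.array([-np.sin(a),np.cos(a)]);Y=np.array([-np.cos(a),-np.sin(a)])
    r=W[...,:2]-o[:2];jx=r@X;jy=r@Y;h=W[...,2]
    for s in(1,-1):
        m=(h>.028)&(h<.042)&(abs(jy*s-.066)<.02)&(jx>-.2)&(jx<.13)
        if m.sum()<30: print(n,s,m.sum());continue
        # per-bin median of points
        f=np.polyfit(jx[m],jy[m],1);k=abs(np.polyval(f,jx[m])-jy[m])<.006;f=np.polyfit(jx[m][k],jy[m][k],1)
        print(n,"rail",s,m.sum(),"jy at0 %.4f slope %.4f"%(f[1],f[0]),"z %.3f"%np.median(h[m]), "x ends",np.percentile(jx[m],[1,99]))
    # pad / press
    m=(h>.05)&(h<.11)&(jx>.08)&(jx<.3)&(abs(jy)<.09)
    Q=np.c_[jx[m],jy[m],h[m]]
    pad=Q[(Q[:,2]<.092)&(Q[:,0]<.19)];pl=Q[Q[:,2]>.094]
    print(n,"pad x",np.percentile(pad[:,0],[2,10,25,50]),"y",np.percentile(pad[:,1],[1,99]));print("plate x",np.percentile(pl[:,0],[2,50,98]),"y",np.percentile(pl[:,1],[1,99]))
    # base plate
    m=(h>.004)&(h<.013)&(jx>-.3)&(jx<.3)&(abs(jy)<.1)&(p.min(2)>105)
    k,l,s,c=cv2.connectedComponentsWithStats(m.astype(np.uint8));i=1+np.argmax(s[1:,4]);m=l==i
    print("base x",np.percentile(jx[m],[.2,99.8]),"y",np.percentile(jy[m],[.5,99.5]))
E
```

```text
top rail 1 438 jy at0 0.0728 slope 0.0185 z 0.032 x ends [-0.19612725  0.12210755]
top rail -1 370 jy at0 -0.0584 slope 0.0178 z 0.031 x ends [-0.14396779  0.12008144]
top pad x [0.10195042 0.1246776  0.12623746 0.13525799] y [-0.08946924  0.05010938]
plate x [0.20546601 0.21458253 0.22537698] y [-0.04653288  0.06998233]
base x [-0.25643775  0.16504333] y [-0.05904572  0.07944517]
scene rail 1 364 jy at0 0.0716 slope 0.0105 z 0.032 x ends [-0.06064603  0.12570342]
scene rail -1 429 jy at0 -0.0594 slope 0.0156 z 0.033 x ends [-0.19624523  0.11881031]
scene pad x [0.12308949 0.12409717 0.12522343 0.12779247] y [-0.03210059  0.04764443]
plate x [0.20415781 0.21166096 0.22486028] y [-0.04920267  0.06792749]
base x [-0.13425002  0.20752235] y [-0.0512408   0.07570106]
```

The crop confirms it: white carton with a dark band, standing in the channel. From the fits, the jig origin is about (0.541, 0.021), yaw 10.97° (X = (-0.190, 0.982)), with the carton at jx ≈ -0.167 and the pad face at jx ≈ 0.142. I'll go behind the carton, tool x along the jig's x, staying above the look-alikes.

Careful with the scale: turns go in shares of 4 rad. That gives: -1.506 rad is -0.3765.

```bash
cat >> h.py <<'E'
O=np.array([.5413,.0211]);A=np.radians(10.97);JX=np.array([-np.sin(A),np.cos(A)]);JY=np.array([-np.cos(A),-np.sin(A)])
def where():
    s=arm.state();r=s["tool_pos"][:2]-O;q=s["orientation"]
    print("t %.2f jx %.4f jy %.4f z %.4f"%(s["time"],r@JX,r@JY,s["tool_pos"][2]),"xang-jig %.4f"%((2*np.arctan2(q[2],q[1])-A-np.pi/2+np.pi/2)%np.pi-np.pi/2),"F jig",np.round([s["force"][:2]@JX,s["force"][:2]@JY,s["force"][2]],2),np.round(s["joints"],2),s["finger_gap"])
E
python3 -m handwheel '[{"dx": 0.03, "dy": -0.015, "dz": -0.045, "twist": -0.0375, "aperture": 0.05}, {"dx": 0.083, "dy": -0.04, "dz": -0.045, "twist": -0.075, "aperture": 0.05}, {"dx": 0.137, "dy": -0.067, "dz": -0.045, "twist": -0.1125, "aperture": 0.05}, {"dx": 0.19, "dy": -0.092, "dz": -0.045, "twist": -0.15, "aperture": 0.05}, {"dx": 0.244, "dy": -0.119, "dz": -0.045, "twist": -0.19, "aperture": 0.05}, {"dx": 0.298, "dy": -0.145, "dz": -0.045, "twist": -0.2275, "aperture": 0.05}, {"dx": 0.352, "dy": -0.171, "dz": -0.045, "twist": -0.265, "aperture": 0.05}, {"dx": 0.406, "dy": -0.197, "dz": -0.045, "twist": -0.3025, "aperture": 0.05}, {"dx": 0.46, "dy": -0.223, "dz": -0.045, "twist": -0.34, "aperture": 0.05}, {"dx": 0.513, "dy": -0.249, "dz": -0.045, "twist": -0.3765, "aperture": 0.05}]' 40; python3 -c "from h import *;where()"
```

```text
time: 1.35
tool_pos: [0.5926, -0.2324, 0.4491]
orientation: [-0.0, 0.635, 0.773, -0.0]
force: [0.3, -0.8, 0.4]
finger_gap: 0.05
grip_force: 0.0
t 1.35 jx -0.2586 jy -0.0021 z 0.4491 xang-jig 0.0045 F jig [-0.87 -0.1   0.4 ] [-0.48  0.21  1.54 -0.    1.39 -0.68] 0.04997529313756147
```

In the tool's units: -0.004 rad is -0.001.

```bash
python3 -m handwheel '[{"dy": -0.001, "dz": 0.03, "twist": -0.001, "aperture": 0.05}, {"dy": -0.001, "dz": 0.06, "twist": -0.001, "aperture": 0.05}, {"dy": -0.001, "dz": 0.083, "twist": -0.001, "aperture": 0.05}, {"dx": 0.01, "dy": -0.001, "dz": 0.083, "twist": -0.001, "aperture": 0.05}, {"dx": 0.02, "dy": -0.001, "dz": 0.083, "twist": -0.001, "aperture": 0.05}, {"dx": 0.028, "dy": -0.001, "dz": 0.083, "twist": -0.001, "aperture": 0.05}, {"dx": 0.035, "dy": -0.001, "dz": 0.083, "twist": -0.001, "aperture": 0.05}, {"dx": 0.04, "dy": -0.001, "dz": 0.083, "twist": -0.001, "aperture": 0.05}]' ; python3 - <<'E'
from h import *
where()
p,d=arm.capture("scene");cv2.imwrite("pics/s1.png",p[100:400,100:500,::-1])
E
```

```text
time: 2.35
tool_pos: [0.5832, -0.1948, 0.3681]
orientation: [0.002, 0.635, 0.773, 0.0]
force: [0.8, -1.4, 1.5]
finger_gap: 0.0498
grip_force: 0.8
t 2.35 jx -0.2199 jy -0.0000 z 0.3681 xang-jig 0.0037 F jig [-1.49 -0.49  1.51] [-0.44  0.23  1.67 -0.    1.24 -0.63] 0.04981150964997702
```

View pics/s1.png

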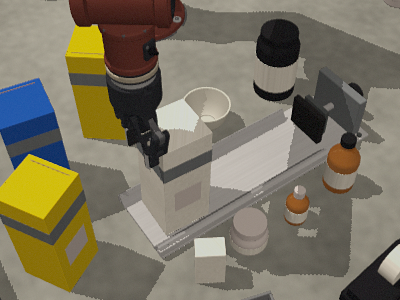

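Fingers touch the carton's rear face near the top, crop (155,140). Now I'll tip it.

```bash
python3 -m handwheel '[{"dx": 0.008, "aperture": 0.05}, {"dx": 0.016, "aperture": 0.05}, {"dx": 0.024, "aperture": 0.05}, {"dx": 0.032, "aperture": 0.05}, {"dx": 0.04, "aperture": 0.05}, {"dx": 0.046, "aperture": 0.05}, {"dx": 0.052, "aperture": 0.05}]' ; python3 - <<'E'
from h import *
where()
E
python3 -m handwheel '[{"dx": 0.005, "aperture": 0.05}, {"dx": 0.01, "aperture": 0.05}, {"dx": 0.015, "aperture": 0.05}, {"dx": 0.02, "aperture": 0.05}, {"dx": 0.02, "aperture": 0.05}, {"dx": 0.02, "aperture": 0.05}]' ; python3 - <<'E'
from h import *
where()
p,d=arm.capture("scene");cv2.imwrite("pics/s2.png",p[100:400,100:500,::-1])
E
```

```text
time: 3.28
tool_pos: [0.5727, -0.1434, 0.3665]
orientation: [-0.0, 0.635, 0.773, -0.0]
force: [0.4, -0.4, 0.3]
finger_gap: 0.0497
grip_force: 0.2
t 3.27 jx -0.1674 jy 0.0005 z 0.3665 xang-jig 0.0037 F jig [-0.46 -0.27  0.28] [-0.36  0.18  1.73  0.    1.23 -0.56] 0.04970208399124522
time: 4.03
tool_pos: [0.569, -0.1243, 0.3667]
orientation: [0.0, 0.635, 0.773, -0.0]
force: [0.5, -0.1, -0.2]
finger_gap: 0.0503
grip_force: 0.0
t 4.03 jx -0.1480 jy 0.0005 z 0.3667 xang-jig 0.0036 F jig [-0.15 -0.45 -0.25] [-0.34  0.16  1.75 -0.    1.23 -0.53] 0.050269238741548976
```

View pics/s2.png

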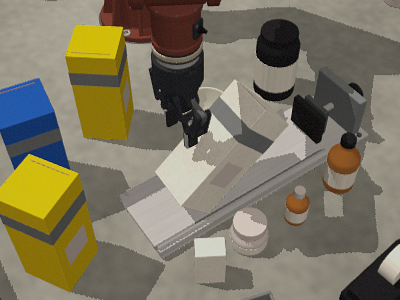

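The carton is mid-fall at about 45°. I'll back off while it lands.

```bash
python3 -m handwheel '[{"dx": -0.01, "aperture": 0.05}, {"dx": -0.03, "aperture": 0.05}, {"dx": -0.05, "aperture": 0.05}, {"dx": -0.065, "aperture": 0.05}, {"dx": -0.065, "aperture": 0.05}, {"dx": -0.065, "aperture": 0.05}]' ; python3 - <<'E'
from h import *
where()
p,d=arm.capture("scene");cv2.imwrite("pics/s3.png",p[100:400,100:500,::-1])
for n in("scene","top"):
    p,d=arm.capture(n);W=cloud(n,d);h=W[...,2];r=W[...,:2]-O;jx=r@JX;jy=r@JY
    m=(h>.088)&(h<.108)&(abs(jy)<.06)&(jx<.125)&(jx>-.2)&(p.min(2)>70)
    Q=np.c_[jx[m],jy[m]];print(n,m.sum(),rect(Q),np.percentile(Q,[.5,99.5],axis=0),np.median(h[m]))
    m=(h>.04)&(h<.08)&(jx>.125)&(jx<.19)&(abs(jy)<.04);print("pad",np.percentile(jx[m],[2,25,50]))
E
```

```text
time: 4.82
tool_pos: [0.5814, -0.188, 0.3665]
orientation: [-0.0, 0.635, 0.772, 0.0]
force: [1.5, -0.1, -0.3]
finger_gap: 0.0502
grip_force: 0.0
t 4.83 jx -0.2130 jy 0.0004 z 0.3665 xang-jig 0.0032 F jig [-0.37 -1.44 -0.25] [-0.43  0.22  1.68  0.    1.24 -0.62] 0.05015061852816806
scene 4841 (array([-0.0037,  0.0008]), array([0.2234, 0.0933]), 1.66) [[-0.11491736 -0.04639274]
 [ 0.10420052  0.0466037 ]] 0.10014058432264183
pad [0.14114351 0.14246188 0.14348162]
top 3813 (array([-0.0038,  0.0007]), array([0.2196, 0.0909]), 1.63) [[-0.11077155 -0.04478178]
 [ 0.10466276  0.0476784 ]] 0.09782354625925838
pad [0.14285243 0.14338541 0.1439144 ]
```

View pics/s3.png

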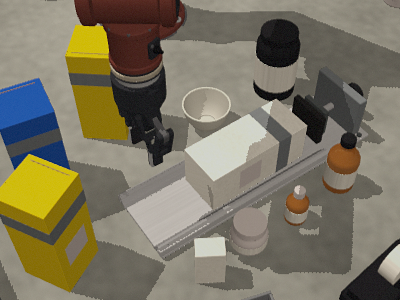

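The carton lies straight: rear at jx ≈ -0.114, lid ≈ 0.106, pad ≈ 0.143. Next I'll lower the fingers behind it and close up.

```bash
python3 -m handwheel '[{"dz": 0.04, "aperture": 0.05}, {"dz": 0.08, "aperture": 0.05}, {"dz": 0.12, "aperture": 0.05}, {"dz": 0.15, "aperture": 0.05}, {"dx": 0.03, "dz": 0.15, "aperture": 0.05}, {"dx": 0.055, "dz": 0.15, "aperture": 0.05}, {"dx": 0.07, "dz": 0.15, "aperture": 0.05}, {"dx": 0.075, "dz": 0.15, "aperture": 0.05}, {"dx": 0.075, "dz": 0.15, "aperture": 0.05}]' ; python3 -c "from h import *;where()"
python3 -m handwheel '[{"dx": 0.004, "aperture": 0.05}, {"dx": 0.008, "aperture": 0.05}, {"dx": 0.012, "aperture": 0.05}, {"dx": 0.016, "aperture": 0.05}, {"dx": 0.02, "aperture": 0.05}]' ; python3 -c "from h import *;where()"
python3 -m handwheel '[{"dx": 0.003, "aperture": 0.05}, {"dx": 0.006, "aperture": 0.05}, {"dx": 0.009, "aperture": 0.05}, {"dx": 0.012, "aperture": 0.05}]' ; python3 -c "from h import *;where()"
```

```text
time: 6.1
tool_pos: [0.5673, -0.1143, 0.2174]
orientation: [0.001, 0.635, 0.773, 0.0]
force: [1.2, -0.4, 0.2]
finger_gap: 0.05
grip_force: 0.0
t 6.10 jx -0.1379 jy 0.0002 z 0.2174 xang-jig 0.0043 F jig [-0.58 -1.1   0.15] [-0.32  0.35  1.84 -0.    0.95 -0.52] 0.050006469163027714
time: 6.72
tool_pos: [0.5632, -0.0949, 0.2169]
orientation: [0.0, 0.635, 0.773, 0.0]
force: [1.1, -2.1, 0.7]
finger_gap: 0.0499
grip_force: 0.0
t 6.72 jx -0.1180 jy 0.0005 z 0.2169 xang-jig 0.0033 F jig [-2.25 -0.72  0.67] [-0.29  0.34  1.86 -0.    0.95 -0.48] 0.049944071234679165
time: 7.22
tool_pos: [0.5609, -0.0829, 0.2168]
orientation: [0.0, 0.635, 0.773, 0.0]
force: [0.1, -2.8, 0.6]
finger_gap: 0.0501
grip_force: 0.0
t 7.22 jx -0.1058 jy 0.0006 z 0.2168 xang-jig 0.0035 F jig [-2.8   0.39  0.61] [-0.27  0.33  1.87 -0.    0.94 -0.47] 0.05014647920172651
```

```bash
python3 -m handwheel '[{"dx": 0.003, "aperture": 0.05}, {"dx": 0.006, "aperture": 0.05}, {"dx": 0.009, "aperture": 0.05}, {"dx": 0.012, "aperture": 0.05}, {"dx": 0.012, "aperture": 0.05}]' | grep force:; python3 -c "from h import *;where()"
for i in 1; do python3 -m handwheel '[{"dx": 0.001, "aperture": 0.05}, {"dx": 0.001, "aperture": 0.05}]' | grep force:; python3 -c "from h import *;where()"; done
python3 - <<'E'
from h import *
for n in("scene","top"):
    p,d=arm.capture(n);W=cloud(n,d);h=W[...,2];r=W[...,:2]-O;jx=r@JX;jy=r@JY
    m=(h>.088)&(h<.108)&(abs(jy)<.06)&(jx<.15)&(jx>-.06)&(p.min(2)>70)
    Q=np.c_[jx[m],jy[m]];print(n,m.sum(),rect(Q),np.percentile(Q,[.5,99.5],axis=0),np.median(h[m]))
E
```

```text
force: [0.9, -1.7, 1.7]
grip_force: 0.0
t 7.85 jx -0.0935 jy 0.0007 z 0.2166 xang-jig 0.0036 F jig [-1.87 -0.51  1.72] [-0.25  0.32  1.88  0.    0.94 -0.45] 0.04988095495923725
force: [1.6, -2.1, 0.0]
grip_force: 0.0
t 8.10 jx -0.0929 jy 0.0008 z 0.2166 xang-jig 0.0035 F jig [-2.35 -1.13  0.01] [-0.25  0.32  1.88  0.    0.94 -0.44] 0.05004501195047472
scene 3851 (array([ 0.0426, -0.0017]), array([0.2047, 0.0939]), 0.15) [[-0.05639337 -0.04767509]
 [ 0.14167661  0.04334959]] 0.1002449501505035
top 1805 (array([ 0.0422, -0.0015]), array([0.2013, 0.0905]), 0.15) [[-0.05375462 -0.04578581]
 [ 0.14221304  0.04367152]] 0.0978306939296063
```

```bash
python3 -m handwheel '[{"dx": 0.001, "aperture": 0.05}, {"dx": 0.001, "aperture": 0.05}]' >/dev/null; python3 -c "from h import *;where()"
python3 -m handwheel '[{"dx": 0.001, "aperture": 0.05}, {"dx": 0.001, "aperture": 0.05}]' >/dev/null; python3 -c "from h import *;where()"
```

```text
t 8.45 jx -0.0923 jy 0.0008 z 0.2166 xang-jig 0.0036 F jig [-4.59  0.04  0.18] [-0.25  0.32  1.88 -0.    0.94 -0.44] 0.04968813407701875
t 8.70 jx -0.0917 jy 0.0008 z 0.2167 xang-jig 0.0036 F jig [-7.01  0.86 -1.02] [-0.25  0.32  1.88 -0.    0.94 -0.44] 0.05000954631004234
```

```bash
python3 -m handwheel '[{"dx": 0.001, "aperture": 0.05}, {"dx": 0.001, "aperture": 0.05}]' >/dev/null; python3 -c "from h import *;where()"
```

```text
t 8.95 jx -0.0912 jy 0.0008 z 0.2168 xang-jig 0.0039 F jig [-8.87  1.   -1.15] [-0.25  0.32  1.88 -0.    0.94 -0.44] 0.050058141005990896
```

```bash
python3 -m handwheel '[{"dx": 0.001, "aperture": 0.05}, {"dx": 0.002, "aperture": 0.05}, {"dx": 0.002, "aperture": 0.05}]' >/dev/null; python3 -c "from h import *;where()"
```

```text
t 9.32 jx -0.0902 jy 0.0007 z 0.2171 xang-jig 0.0044 F jig [-12.17   0.19  -0.49] [-0.24  0.32  1.88 -0.01  0.94 -0.44] 0.04989786579082119
```

```bash
python3 -m handwheel '[{"dx": 0.0008, "aperture": 0.05}, {"dx": 0.0008, "aperture": 0.05}, {"dx": 0.0008, "aperture": 0.05}, {"dx": 0.0008, "aperture": 0.05}, {"dx": 0.0008, "aperture": 0.05}, {"dx": 0.0008, "aperture": 0.05}, {"dx": 0.0008, "aperture": 0.05}, {"dx": 0.0008, "aperture": 0.05}, {"dx": 0.0008, "aperture": 0.05}, {"dx": 0.0008, "aperture": 0.05}]' >/dev/null; python3 -c "from h import *;where()"
python3 -m handwheel '[{"aperture": 0.05}, {"aperture": 0.05}]' >/dev/null; python3 -c "from h import *;where()"
```

```text
t 10.57 jx -0.0899 jy 0.0007 z 0.2172 xang-jig 0.0045 F jig [-13.74   1.19  -0.91] [-0.24  0.32  1.88 -0.01  0.94 -0.44] 0.0499643400945544
t 10.82 jx -0.0899 jy 0.0007 z 0.2172 xang-jig 0.0045 F jig [-14.05   1.27  -1.12] [-0.24  0.32  1.88 -0.01  0.94 -0.44] 0.050100117517622444
```

Held at about 12 N on the pad for over a second. Now I'll release slowly, back off, and raise the tool.

```bash
python3 -m handwheel '[{"dx": -0.002, "aperture": 0.05}, {"dx": -0.004, "aperture": 0.05}, {"dx": -0.007, "aperture": 0.05}, {"dx": -0.012, "aperture": 0.05}, {"dx": -0.025, "aperture": 0.05}, {"dx": -0.05, "aperture": 0.05}, {"dx": -0.075, "aperture": 0.05}, {"dx": -0.075, "dz": -0.05, "aperture": 0.05}, {"dx": -0.075, "dz": -0.1, "aperture": 0.05}, {"dx": -0.075, "dz": -0.15, "aperture": 0.05}]' >/dev/null
python3 -m handwheel '[{"dz": -0.03, "aperture": 0.05}, {"dz": -0.03, "aperture": 0.05}, {"dz": -0.03, "aperture": 0.05}]' >/dev/null
python3 - <<'E'
from h import *
where()
p,d=arm.capture("scene");cv2.imwrite("pics/s4.png",p[100:400,100:500,::-1])
for n in("scene","top"):
    p,d=arm.capture(n);W=cloud(n,d);h=W[...,2];r=W[...,:2]-O;jx=r@JX;jy=r@JY
    m=(h>.088)&(h<.108)&(abs(jy)<.06)&(jx<.16)&(jx>-.1)&(p.min(2)>70)
    Q=np.c_[jx[m],jy[m]];print(n,m.sum(),rect(Q),np.percentile(Q,[.5,99.5],axis=0),np.median(h[m]))
E
```

```text
t 12.45 jx -0.1624 jy 0.0010 z 0.3953 xang-jig 0.0030 F jig [ 0.44 -0.54 -0.19] [-0.36  0.15  1.71  0.    1.28 -0.55] 0.05024677340565629
scene 4665 (array([ 0.0336, -0.001 ]), array([0.0951, 0.2231]), 89.74) [[-0.07715758 -0.04717978]
 [ 0.1416469   0.04391103]] 0.10020019474775355
top 3023 (array([ 0.0465, -0.0012]), array([0.1944, 0.0905]), 0.2) [[-0.04276258 -0.04564515]
 [ 0.14237277  0.04370046]] 0.09786290016727628
```

View pics/s4.png

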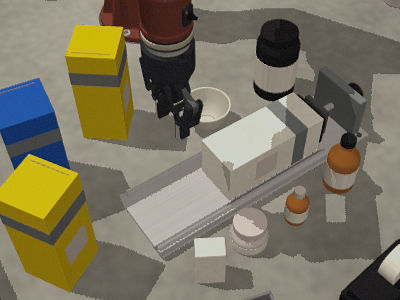

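The carton lies straight with its lid at the pad, crop (320,120). The bystanders are where they were and the robot is clear of everything.

```bash
python3 -c "from bench import arm;print(arm.sign_off())"
```

```text
the job is handed in; nothing more can be done
None
```

The job is handed in at about 12.5 s: the carton was tipped flat along the channel, pushed to the pad and held there at an estimated 12 N (14 N measured at the wrist, less about 2 N of sliding friction) for over a second, then left lying straight with its lid at the pad; the last picture shows the bystanders in place, and no verdict was returned.

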